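# Empty the pack sealer's tray and gauge its ram

## Task

Close out the batch at the pack sealer: first move the two finished packs from its catch tray into the tote. Then take the gauge rod by its handle, push it down the sealer's sloping guide tube until the collar stops on the tube's mouth, draw it fully out, and hold it level with its tip close above the middle of the reader's window, clear of the reader at all times. Finish still holding it there, gripped and motionless; leave everything else where it is.

Things in the scene. Friction and masses are not known exactly. Their poses are not given: they have to be found in the camera images.
- pack_a: Finished pack: sealed grey plastic pack 90 x 36 x 20 mm (along its x, y, z), a green memory module showing in its top, lying flat in the catch tray. Origin at centre of its underside. 40 to 85 g; squeeze it across the 36 mm width.
- pack_b: The other finished pack, the same as pack_a.
- sealer: Grey bench machine, fixed. Origin on the table at the foot of its left face; x along that face, y out of it. Housing: x -180 to 140 mm, y -300 to 0, 200 mm high, 235 mm in its middle. Its aluminium catch tray, open above, is fixed before that face: outside x -165 to -5 mm, y 8 to 270 mm, walls 4 mm thick and 28 mm high, floor 4 mm above the table.
- tote: Grey open tote, fixed on the table, 270 x 210 x 60 mm outside (x, y, z), walls and floor 5 mm. Origin at centre of its underside.
- stand: Low metal stand for the gauge rod, fixed. Base 110 x 60 x 6 mm, origin at centre of its underside, x along the rod. Two saddles, 14 mm long, centred at x = +42 and -42 mm, carry the handle's underside 34 mm above the table between cheeks that reach 41 mm high; the 70 mm of handle between them are free.
- gauge: Gauge rod, 140-260 g, starts lying on the stand. Origin on the rod's axis at the middle of its black bar handle; x to the tip, z up. Handle 100 x 16 x 20 mm (x -50 to 50): pinch across the 16 mm (y). Then a 10 mm shank, a collar 38 mm across from x = 85 to 95 mm, and the 9 mm round measuring rod from 95 to 205 mm, tip tapered. Mass centre about x = 20 mm.
- collar_face (a point): Centre of the collar's face that looks to the tip, at x = 95 mm on the gauge; axes as the gauge.
- gauge_tip (a point): The end of the measuring rod, at x = 205 mm on the gauge; axes as the gauge.
- guide_tube: Steel tube fixed to the sealer, rising out of its left face 30 degrees above level. Origin at the centre of its mouth, 195 mm above the table; z points out of the mouth along its axis, x level. 150 mm long, 23 mm outside, 15 mm bore, flared over the last 20 mm to 34 mm outside, 26 mm inside. The rod goes in along -z freely until the collar meets the rim.
- reader: Fixed black reader box 90 x 90 x 55 mm that looks upwards. Origin at centre of its underside.
- window (a point): Centre of the reader's round glass window (40 mm across, in a 52 mm metal ring), on top of the reader 58 mm above the table; z up.
- marker: Black marker pen, a round rod 12 mm thick and about 140 mm long with round ends, lying on the table; origin on its underside at mid-length, x along it. A bystander: leave it where it is.
- tape_roll: Cardboard tape core, ring 90 mm across and 24 mm high, lying flat; origin at centre of its underside. A bystander: leave it where it is.
- screwdriver: Screwdriver lying on the table; origin on its underside near mid-length, x from handle to blade. A bystander: leave it where it is.
- mug: White mug, 80 mm across and 90 mm high; origin at centre of its underside. A bystander: leave it where it is.
- carton: Small closed cardboard carton 100 x 60 x 35 mm; origin at centre of its underside. A bystander: leave it where it is.
- screw_jar: Closed jar 44 mm across and 50 mm high; origin at centre of its underside. A bystander: leave it where it is.
- scanner: Small black data terminal 45 x 70 x 22 mm lying flat; origin at centre of its underside. A bystander: leave it where it is.
Not all that is in view belongs to the job. What is shaped like the pack_a but blue or orange is not meant. Of the things shaped like the stand, the metal one is meant.

How it is judged:
On the way, in this order (a step that is already met when the one before it is completed fails the run):
1. both packs lie in the tote, let go (x of pack_a in the frame of tote between -0.12 and 0.12 m and y of pack_a in the frame of tote between -0.095 and 0.095 m and z of pack_a in the frame of tote between -0.005 and 0.045 m and x of pack_b in the frame of tote between -0.12 and 0.12 m and y of pack_b in the frame of tote between -0.095 and 0.095 m and z of pack_b in the frame of tote between -0.005 and 0.045 m and contact force between each of pack_a, pack_b and the fingers below 0.1 N), for 0.2 s.
2. the gauge rod is in the guide tube with its collar on the mouth, held (z of collar_face in the frame of guide_tube between -0.006 and 0.004 m and x of collar_face in the frame of guide_tube between -0.008 and 0.008 m and y of collar_face in the frame of guide_tube between -0.008 and 0.008 m and angle between the x axis of gauge and the z axis of guide_tube, either way round below 0.12 rad and contact force between gauge and the fingers above 1 N), for 0.2 s.
3. the rod is drawn fully out of the tube, held (z of gauge_tip in the frame of guide_tube above 0.005 m and contact force between gauge and the fingers above 1 N), for 0.1 s.
At the end, for the whole second after the job is handed in: Both packs lie in the tote, let go. The gripper holds the gauge rod, still and touching nothing else, level within 5 degrees, its tip within 16 mm sideways of the window's centre and 6 to 80 mm above the glass (all of step 1 and contact force between gauge and the fingers above 1 N and horizontal distance between gauge_tip and window below 0.016 m and z of gauge_tip in the frame of window between 0.006 and 0.08 m and angle between gauge's own x axis and vertical between 1.481 and 1.661 rad and height (world z) of gauge above 0.055 m and contact force between gauge and reader below 0.1 N and contact force between gauge and sealer below 0.1 N and contact force between gauge and screw_jar below 0.1 N and contact force between gauge and mug below 0.1 N and contact force between gauge and tote below 0.1 N and contact force between gauge and stand below 0.1 N and linear speed of gauge below 0.03 m/s and angular speed of gauge below 0.2 rad/s); the arm keeps its last pose, push and grip.
It fails at once if a bystander on the table is pushed more than 40 mm (distance of any of marker, tape_roll, screwdriver, mug, carton, screw_jar, scanner from where it was at the start of the episode above 0.04 m).
It fails at once if the gauge knocks against the reader (contact force between gauge and reader above 1 N).
It also fails if it takes over 72 s, if anything falls off the work surface, if the arm or the gripper's body presses on something with over 40 N, if the wrist force passes 120 N, or if a joint passes its speed limit or range.

## Robot

A 6-joint arm with a two-finger parallel gripper is mounted at the origin on the work surface. World frame = base frame: x ahead of the robot, y to its left, z up, the work surface at z = 0. Lengths are in m, angles in rad, forces in N, time in s.
With the tool pointing down it reaches from about 0.375 to 0.9 m from the base axis. Payload 3.1 kg.
Tool frame: the origin (TCP) lies at the very end of the fingers, on their centre line; the grasp point (between the pads) lies 19 mm behind it; x points along the fingers, y is the direction in which the jaws open and shut, and the axes are right-handed (so a half turn about x gives the same grasp; the last joint's range is limited). The gripper opens to 85 mm and grips with 20 to 120 N. Pads are 22 mm wide; open, the fingers measure 114 mm over their backs; the gripper's body (76 mm by 85 mm) begins 54 mm behind the grasp point. The pads swing forward as they close: fully open they stand 13 mm farther back than shut.
Start: joints at [0.98, 0.527, 1.433, -0, 1.181, -0.178], TCP at [0.251, 0.572, 0.231] pointing down, gripper open.
Joint ranges: [-3.08, 3.08], [-0.75, 2.2], [0.22, 2.44], [-1.43, 4.57], [0, 2.65], [-2.85, 2.85]. Speed limits (rad/s): [2.79, 2.79, 3.14, 3.14, 3.14, 3.14].

## Interface

Orientations are given as a unit quaternion [x, y, z, w].
In Python, from station import sense, snapshot, camera_model, sign_off gives the robot as it stands.
- The arm moves only by the tool step_arm, never from a script. Its argument "increments" is one flat list of numbers, 5 for each row, row after row: the shift along the tool's x, y, z in units of 60 mm (1.0 is 60 mm), then the turn about the tool's x in units of 5 degrees (1.0 is 5 degrees), then the closure, from 0 (fully open) to 1 (shut). A call has exactly 5 rows; each row is the pose to reach, as a shift and turn from the pose measured when the call began, along the tool's axes at that moment; what a row does not reach only later rows make up. A row lasts 1/8 s, in which the tool goes at most 62.5 mm and 10.7 degrees, less where a joint would pass 70% of its speed; a pose out of reach is approached as far as the arm can. A call with a gripper value outside its range is refused whole. The fingers move at their own pace and stop on an object; "grip_force" is the grip in N (left out, the last holds). Time passes only in rows, so rows that repeat a pose let the fingers close, or fill a call up. It gives the time, the measured TCP pose, the force and the opening at its end, in the units of the state.
- sense(): the state, without advancing time (a new reading comes with each control period).
- snapshot(name): name is "scene" or "top" or "wrist"; returns the picture (384x512x3 uint8, blue, green, red); there is no depth.
- camera_model(name): a dict with "vertical_fov" (degrees; the focal length in pixels is half the picture's height over the tangent of half this angle, whatever the lens; pixels are square), "cx", "cy" (the principal point, pixels), "R" (3x3) and "t" (3): a world point X has camera coordinates R X + t. Camera axes: x right, y down, z forward; pixel columns grow to the right and rows downward; lengths in m; the calibration is good to about 2 mm. A picture is of the moment at which its call begins: read the wrist's pose just before it. camera_model takes no time and is no camera call; for the wrist camera it gives the pose at the moment of the call.
- sign_off(): hands the job in, once; it reports no verdict.
The state is a dict: "t": time; "q": joint angles; "qd": joint speeds; "tau": joint torques, N m; "tcp_pos": TCP position; "tool_rot": TCP orientation; "force": force on the tool from outside, world axes, zero at the start; "ft_torque": the same for the moment, N m; "finger_gap": opening from 0.0 (shut) to 1.0 (fully open).
Only numpy, scipy, OpenCV 4.12 (cv2) and the standard library are available. Lean on these libraries where they do the work, as an engineer would, in place of code of your own. Each camera call takes 0.05 s, during which the arm holds its last target. There are 200 camera calls.

## Working session

There is one attempt and no reset: what is moved stays moved. The work goes in short steps, Python scripts to look and compute and a tool call to move; the robot and the scene stay as the last step left them, time stands still between calls to the robot, and variables do not carry over. Pictures are saved under pics/ and viewed, about 8 in all and at most 12, crops included, and the job is handed in when it is done.

Besides the shell and the picture viewer there is one more tool, called after "Request:" by a JSON object that holds its "fn" and its "kwargs". step_arm: Moves the arm, as the interface text tells. Its arguments: {"type":"object","properties":{"increments":{"type":"array","items":{"type":"number"}},"grip_force":{"type":"number"}},"required":["increments"]}

```bash
mkdir -p pics; ls
python3 - <<'E'
from station import *
import cv2,numpy as np
s=sense();print({k:np.round(v,3).tolist() for k,v in s.items()})
for n in("scene","top","wrist"):
    m=camera_model(n);print(n,m["vertical_fov"],m["cx"],m["cy"],np.round(m["R"],4).tolist(),np.round(m["t"],4).tolist())
    im=snapshot(n);cv2.imwrite(f"pics/{n}0.png",im)
im=cv2.imread("pics/top0.png");cv2.imwrite("pics/top0b.png",cv2.resize(im,(800,600),interpolation=cv2.INTER_CUBIC))
im=cv2.imread("pics/scene0.png");cv2.imwrite("pics/scene0b.png",cv2.resize(im,(800,600),interpolation=cv2.INTER_CUBIC))
E
```

```text
pics
{'t': 0.0, 'q': [0.98, 0.528, 1.434, 0.0, 1.181, -0.178], 'qd': [0.0, -0.001, 0.0, 0.0, 0.001, -0.003], 'tau': [0.0, -44.236, -17.802, -0.0, 0.008, 0.0], 'tcp_pos': [0.25, 0.572, 0.23], 'tool_rot': [0.144, 0.692, -0.146, 0.692], 'force': [-0.187, 0.399, 0.35], 'ft_torque': [0.023, -0.053, -0.004], 'finger_gap': 0.998}
scene 43.05101814738224 251.7510477335051 184.63026362581198 [[-0.4499, 0.8931, 0.0025], [0.5802, 0.2944, -0.7594], [-0.6789, -0.3402, -0.6506]] [0.2609, -0.2086, 1.6668]
top 44.64401093636827 260.20655011472707 191.1815344369021 [[0.0318, -0.9995, -0.0006], [-0.9788, -0.031, -0.2023], [0.2021, 0.007, -0.9793]] [-0.0381, 0.5265, 1.2304]
wrist 62.77715738834805 256.87382354908294 187.35792948329058 [[0.3999, 0.9166, -0.0022], [0.8734, -0.3803, 0.3043], [0.2781, -0.1236, -0.9526]] [-0.6254, -0.0411, 0.3797]
```

View pics/top0b.png

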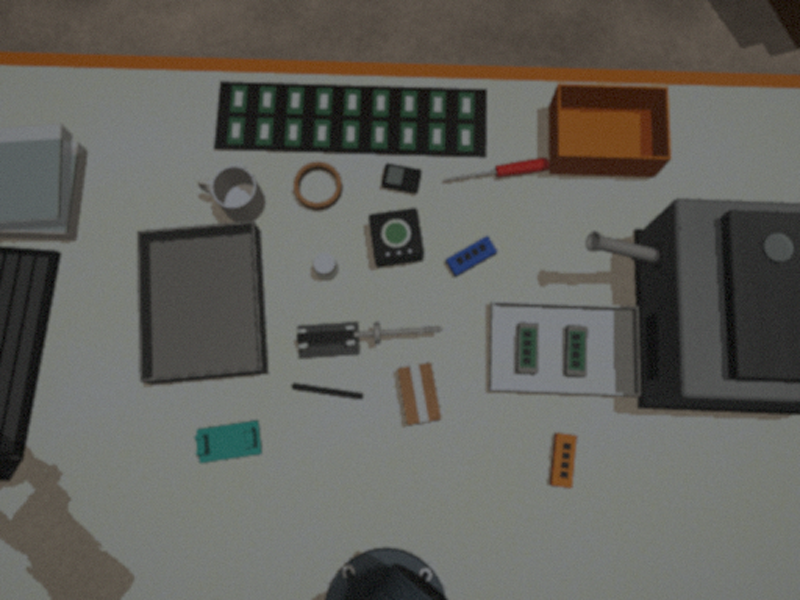

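View pics/scene0b.png

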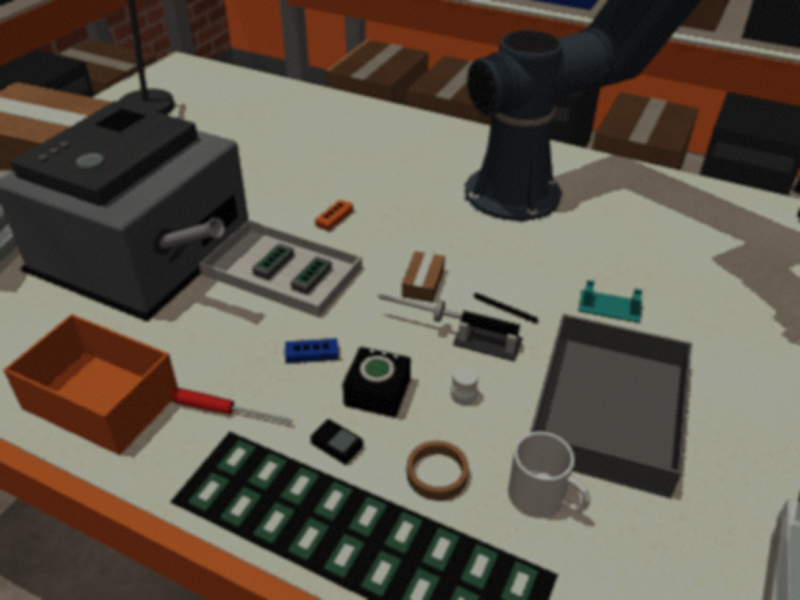

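```bash
cat > h.py <<'E'
from station import *
import cv2,numpy as np
from scipy.spatial.transform import Rotation as Rn
def px2w(m,u,v,z):
    f=192/np.tan(np.radians(m["vertical_fov"]/2));R=np.array(m["R"]);t=np.array(m["t"])
    d=R.T@np.array([(u-m["cx"])/f,(v-m["cy"])/f,1]);c=-R.T@t
    return c+d*(z-c[2])/d[2]
def w2px(m,X):
    f=192/np.tan(np.radians(m["vertical_fov"]/2));p=np.array(m["R"])@np.array(X)+np.array(m["t"])
    return np.array([f*p[0]/p[2]+m["cx"],f*p[1]/p[2]+m["cy"]])
def tocmd(target,yaw=None):
    """row units to bring TCP to world target; yaw = world angle (deg) of jaw axis (tool y)"""
    s=sense();R=Rn.from_quat(s["tool_rot"]);M=R.as_matrix()
    d=M.T@(np.array(target)-s["tcp_pos"])/0.06
    y0=np.degrees(np.arctan2(M[1,1],M[0,1]));tw=0
    if yaw is not None:
        e=(yaw-y0+90)%180-90; tw=-e/5   # tool x points down
    print("units",np.round(d,3),"turn",round(tw,3),"| tcp",np.round(s["tcp_pos"],4),"jaw yaw",round(y0,1),"xaxis",np.round(M[:,0],3),"q6",round(s["q"][5],2),"F",np.round(s["force"],1),"gap",round(s["finger_gap"],3),"t",round(s["t"],2))
E
python3 - <<'E'
from h import *
m=camera_model("top")
P={"tote":[(138,232,.06),(258,224,.06),(267,373,.06),(142,382,.06)],"packs":[(527,348,.024),(576,350,.024)],
"packLends":[(527,323,.024),(527,373,.024)],
"tray":[(490,304,.028),(640,307,.028),(638,396,.028),(488,391,.028)],"gauge hand/collar/tip":[(328,339,.054),(376,334,.044),(440,329,.044)],
"standbase":[(297,357,0),(359,352,0)],"mouth":[(592,242,.195)],"win":[(396,234,.058)],"jar":[(323,264,.05)],"mug":[(235,190,.09)]}
for k,v in P.items(): print(k,[np.round(px2w(m,a*.64,b*.64,z)[:2],3).tolist() for a,b,z in v])
tocmd([.5,-.2,.2],90)
im=cv2.imread("pics/top0.png")
a=cv2.resize(im[180:270,300:420],(800,600),interpolation=cv2.INTER_CUBIC)
b=im[130:240,190:290]
s=cv2.imread("pics/scene0.png")
cv2.imwrite("pics/c1.png",cv2.resize(np.hstack([im[130:265,300:450],im[130:265,180:300]]),None,fx=2.95,fy=2.95,interpolation=cv2.INTER_CUBIC))
E
```

```text
tote [[0.632, 0.461], [0.654, 0.248], [0.389, 0.213], [0.367, 0.426]]
packs [[0.451, -0.238], [0.45, -0.324]]
packLends [[0.496, -0.238], [0.407, -0.237]]
tray [[0.528, -0.171], [0.531, -0.439], [0.372, -0.43], [0.373, -0.169]]
gauge hand/collar/tip [[0.452, 0.113], [0.465, 0.03], [0.477, -0.082]]
standbase [[0.425, 0.173], [0.438, 0.062]]
mouth [[0.599, -0.313]]
win [[0.644, 0.001]]
jar [[0.587, 0.129]]
mug [[0.706, 0.287]]
units [  0.523 -10.117   8.972] turn -4.73 | tcp [0.2504 0.5721 0.2306] jaw yaw 66.3 xaxis [-0.001 -0.001 -1.   ] q6 -0.18 F [-0.2  0.  -0.1] gap 1.003 t 0.15
```

View pics/c1.png

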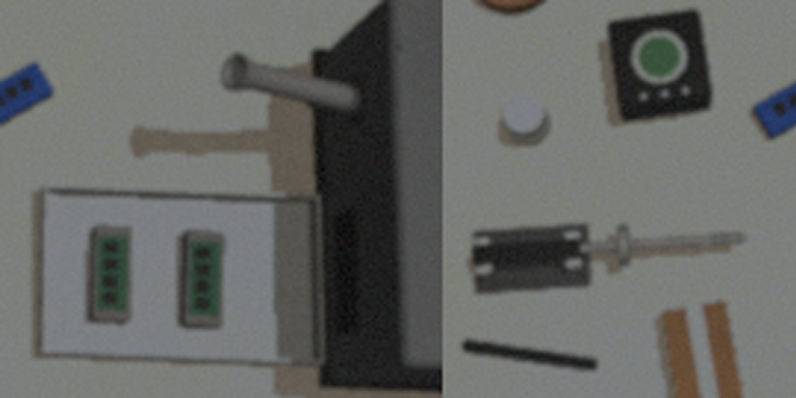

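Request:
{"fn": "step_arm", "kwargs": {"increments": [0.5,-10,9,-4.7,0.2,0.5,-10,9,-4.7,0.2,0.5,-10,9,-4.7,0.2,0.5,-10,9,-4.7,0.2,0.5,-10,9,-4.7,0.2]}}

```text
t: 0.78
tcp_pos: [0.3485, 0.2765, 0.2198]
tool_rot: [0.0, 0.707, -0.001, 0.707]
force: [1.6, -0.7, -0.4]
finger_gap: 0.802
```

```bash
python3 -c "
from h import *
tocmd([.451,-.238,.2],90)"
```

```text
units [ 0.341 -8.571  1.725] turn -0.022 | tcp [0.3485 0.2765 0.2198] jaw yaw 89.9 xaxis [-0.    -0.001 -1.   ] q6 -1.15 F [ 1.6 -0.7 -0.4] gap 0.802 t 0.78
```

Request:
{"fn": "step_arm", "kwargs": {"increments": [0.3,-8.6,1.7,0,0.2,0.3,-8.6,1.7,0,0.2,0.3,-8.6,1.7,0,0.2,0.3,-8.6,1.7,0,0.2,0.3,-8.6,1.7,0,0.2]}}

```text
t: 1.4
tcp_pos: [0.4083, -0.0303, 0.2096]
tool_rot: [0.0, 0.707, -0.001, 0.707]
force: [1.9, 0.7, -0.2]
finger_gap: 0.798
```

```bash
python3 -c "
from h import *
tocmd([.451,-.238,.2],90)"
```

```text
units [ 0.166 -3.459  0.719] turn -0.027 | tcp [ 0.4083 -0.0303  0.2096] jaw yaw 89.9 xaxis [ 0.    -0.001 -1.   ] q6 -1.92 F [ 1.9  0.7 -0.2] gap 0.798 t 1.4
```

Request:
{"fn": "step_arm", "kwargs": {"increments": [0.17,-3.5,0.7,0,0.2,0.17,-3.5,0.7,0,0.2,0.17,-3.5,0.7,0,0.2,0.17,-3.5,0.7,0,0.2,0.17,-3.5,0.7,0,0.2]}}

```text
t: 2.02
tcp_pos: [0.4502, -0.2429, 0.1993]
tool_rot: [0.001, 0.707, -0.003, 0.707]
force: [0.1, 0.9, -0.1]
finger_gap: 0.8
```

```bash
python3 -c "
from h import *
tocmd([.451,-.238,.2],90)
m=camera_model('wrist');im=snapshot('wrist')
for X in [(.451,-.238,.024),(.451,-.324,.024)]: print(w2px(m,X)*1.5625)
print(-np.array(m['R']).T@m['t'])
cv2.imwrite('pics/w1.png',cv2.resize(im,(800,600)))
"
```

```text
units [-0.011  0.081  0.013] turn -0.064 | tcp [ 0.4502 -0.2429  0.1993] jaw yaw 89.7 xaxis [ 0.001 -0.002 -1.   ] q6 -2.28 F [ 0.1  0.9 -0.1] gap 0.8 t 2.02
[407.50843158 257.81666383]
[277.97622664 258.29098031]
[ 0.37341722 -0.24112238  0.34168621]
```

View pics/w1.png

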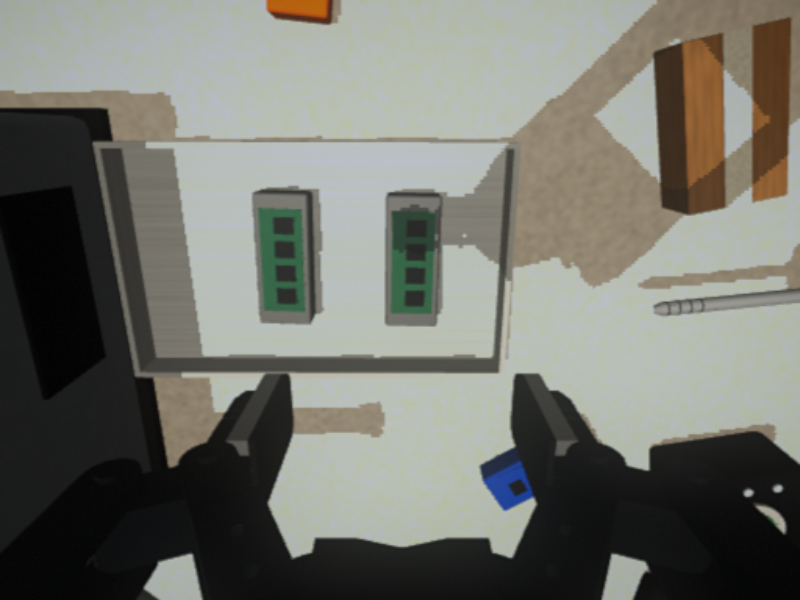

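```bash
python3 -c "
from h import *
m=camera_model('wrist')
for u,v in [(412,260),(413,209),(415,308),(283,258),(281,208),(286,310)]: print(px2w(m,u*.64,v*.64,.024)[:2].round(4))
"
```

```text
[ 0.4514 -0.2326]
[ 0.4177 -0.2321]
[ 0.4852 -0.2304]
[ 0.4498 -0.3182]
[ 0.4168 -0.317 ]
[ 0.4864 -0.3189]
```

Request:
{"fn": "step_arm", "kwargs": {"increments": [0.9,0.16,0.01,0,0.2,1.8,0.16,0.01,0,0.2,2.6,0.16,0.01,0,0.2,3.0,0.16,0.01,0,0.2,3.18,0.16,0.01,0,0.2]}}

```text
t: 2.7
tcp_pos: [0.4489, -0.2289, 0.0073]
tool_rot: [0.002, 0.708, -0.0, 0.706]
force: [-0.9, -0.5, -0.8]
finger_gap: 0.799
```

Request:
{"fn": "step_arm", "kwargs": {"increments": [0,0,0,0,0.7,0,0,0,0,0.9,0,0,0,0,0.9,0,0,0,0,0.9,0,0,0,0,0.9], "grip_force": 40}}

```text
t: 3.32
tcp_pos: [0.4495, -0.2292, 0.0086]
tool_rot: [0.001, 0.708, -0.0, 0.707]
force: [0.7, 1.0, 6.9]
finger_gap: 0.412
```

Request:
{"fn": "step_arm", "kwargs": {"increments": [-1,0,0,0,0.9,-2,0,0,0,0.9,-2,1,0,0,0.9,-2,2,0,0,0.9,-2,3,0,0,0.9]}}

```text
t: 3.95
tcp_pos: [0.4501, -0.048, 0.1294]
tool_rot: [0.002, 0.707, -0.001, 0.707]
force: [0.5, -0.3, -1.3]
finger_gap: 0.411
```

Request:
{"fn": "step_arm", "kwargs": {"increments": [0,5,0,0,0.9,0,5,0,0,0.9,0,5,0,0,0.9,0,5,0,0,0.9,0,5,0,0,0.9]}}

```text
t: 4.58
tcp_pos: [0.4509, 0.2543, 0.13]
tool_rot: [0.001, 0.707, -0.001, 0.707]
force: [0.1, -0.1, -0.5]
finger_gap: 0.409
```

```bash
python3 -c "
from h import *
tocmd([.455,.345,.012],90)"
```

```text
units [1.968 1.509 0.064] turn -0.034 | tcp [0.4509 0.2543 0.13  ] jaw yaw 89.8 xaxis [ 0.     0.001 -1.   ] q6 -1.27 F [ 0.1 -0.1 -0.5] gap 0.409 t 4.58
```

Request:
{"fn": "step_arm", "kwargs": {"increments": [0,1,0.06,0,0.9,0.3,1.5,0.06,0,0.9,1.2,1.5,0.06,0,0.9,1.8,1.5,0.06,0,0.9,1.93,1.5,0.06,0,0.9]}}

```text
t: 5.2
tcp_pos: [0.4529, 0.3436, 0.0122]
tool_rot: [0.001, 0.709, -0.001, 0.706]
force: [-0.6, -0.9, 0.1]
finger_gap: 0.405
```

Request:
{"fn": "step_arm", "kwargs": {"increments": [0,0,0,0,0.3,0,0,0,0,0.3,0,0,0,0,0.3,-1,0,0,0,0.2,-2,0,0,0,0.2]}}

```text
t: 5.82
tcp_pos: [0.4532, 0.3435, 0.1333]
tool_rot: [0.0, 0.709, -0.002, 0.705]
force: [0.7, 0.8, 0.6]
finger_gap: 0.802
```

```bash
python3 -c "
from h import *
tocmd([.451,-.319,.13],90)
cv2.imwrite('pics/t2.png',snapshot('top'))"
```

```text
units [ 7.5000e-02 -1.1042e+01 -2.0000e-03] turn -0.036 | tcp [0.4532 0.3435 0.1333] jaw yaw 89.8 xaxis [-0.005 -0.002 -1.   ] q6 -1.12 F [0.7 0.8 0.6] gap 0.802 t 5.83
```

Request:
{"fn": "step_arm", "kwargs": {"increments": [0.05,-6,0,0,0.2,0.05,-6,0,0,0.2,0.05,-6,0,0,0.2,0.05,-6,0,0,0.2,0.05,-6,0,0,0.2]}}

```text
t: 6.5
tcp_pos: [0.4569, 0.0293, 0.1374]
tool_rot: [0.002, 0.703, 0.001, 0.711]
force: [1.1, 0.4, 0.3]
finger_gap: 0.803
```

Request:
{"fn": "step_arm", "kwargs": {"increments": [0,-6,0,0,0.2,0,-6,0,0,0.2,0,-6,0,0,0.2,0,-6,0,0,0.2,0,-5.5,0,0,0.2]}}

```text
t: 7.12
tcp_pos: [0.4561, -0.2837, 0.1369]
tool_rot: [0.002, 0.702, 0.0, 0.712]
force: [1.4, 0.1, -0.0]
finger_gap: 0.8
```

```bash
python3 -c "
from h import *
tocmd([.451,-.319,.008],90)"
```

```text
units [ 2.145 -0.595 -0.112] turn -0.034 | tcp [ 0.4561 -0.2837  0.1369] jaw yaw 89.8 xaxis [ 0.014  0.003 -1.   ] q6 -2.35 F [ 1.4  0.1 -0. ] gap 0.8 t 7.12
```

Request:
{"fn": "step_arm", "kwargs": {"increments": [0,-0.6,-0.11,0,0.2,0.7,-0.6,-0.11,0,0.2,1.5,-0.6,-0.11,0,0.2,2.0,-0.6,-0.11,0,0.2,2.13,-0.6,-0.11,0,0.2]}}

```text
t: 7.75
tcp_pos: [0.4504, -0.3187, 0.0078]
tool_rot: [0.003, 0.703, 0.001, 0.711]
force: [0.4, 0.5, -0.3]
finger_gap: 0.803
```

Request:
{"fn": "step_arm", "kwargs": {"increments": [0,0,0,0,0.7,0,0,0,0,0.9,0,0,0,0,0.9,0,0,0,0,0.9,0,0,0,0,0.9]}}

```text
t: 8.38
tcp_pos: [0.4513, -0.3196, 0.0094]
tool_rot: [0.002, 0.702, -0.0, 0.712]
force: [-0.1, 0.3, 6.3]
finger_gap: 0.413
```

Request:
{"fn": "step_arm", "kwargs": {"increments": [-1,0,0,0,0.9,-2,0,0,0,0.9,-2,1,0,0,0.9,-2,2,0,0,0.9,-2,3,0,0,0.9]}}

```text
t: 9.0
tcp_pos: [0.45, -0.1384, 0.1305]
tool_rot: [0.002, 0.702, -0.001, 0.713]
force: [-0.1, 0.6, -0.4]
finger_gap: 0.41
```

```bash
python3 -c "
from h import *
tocmd([.565,.330,.13],90)"
```

```text
units [0.053 7.815 1.882] turn -0.049 | tcp [ 0.45   -0.1384  0.1305] jaw yaw 89.8 xaxis [ 0.016  0.002 -1.   ] q6 -2.12 F [-0.1  0.6 -0.4] gap 0.41 t 9.0
```

Request:
{"fn": "step_arm", "kwargs": {"increments": [0,7.8,1.9,0,0.9,0,7.8,1.9,0,0.9,0,7.8,1.9,0,0.9,0,7.8,1.9,0,0.9,0,7.8,1.9,0,0.9]}}

```text
t: 9.62
tcp_pos: [0.5254, 0.1657, 0.1325]
tool_rot: [0.002, 0.701, -0.001, 0.713]
force: [0.4, -0.5, -0.8]
finger_gap: 0.409
```

```bash
python3 -c "
from h import *
tocmd([.565,.330,.012],90)"
```

```text
units [2.024 2.738 0.616] turn -0.045 | tcp [0.5254 0.1657 0.1325] jaw yaw 89.8 xaxis [ 0.017  0.002 -1.   ] q6 -1.46 F [ 0.4 -0.5 -0.8] gap 0.409 t 9.62
```

Request:
{"fn": "step_arm", "kwargs": {"increments": [0,1,0.3,0,0.9,0,2,0.6,0,0.9,0,2.74,0.6,0,0.9,0.6,2.74,0.6,0,0.9,1.4,2.74,0.6,0,0.9]}}

```text
t: 10.25
tcp_pos: [0.5644, 0.3318, 0.0503]
tool_rot: [0.002, 0.7, 0.001, 0.715]
force: [0.3, -0.2, -1.8]
finger_gap: 0.411
```

```bash
python3 -c "
from h import *
tocmd([.565,.330,.013],90)"
```

```text
units [ 0.622 -0.033 -0.002] turn -0.02 | tcp [0.5644 0.3318 0.0503] jaw yaw 89.9 xaxis [ 0.021  0.003 -1.   ] q6 -1.2 F [ 0.3 -0.2 -1.8] gap 0.411 t 10.25
```

Request:
{"fn": "step_arm", "kwargs": {"increments": [0.4,0,0,0,0.9,0.62,0,0,0,0.9,0.62,0,0,0,0.9,0.62,0,0,0,0.3,0.62,0,0,0,0.3]}}

```text
t: 10.88
tcp_pos: [0.5661, 0.3323, 0.0147]
tool_rot: [0.002, 0.699, 0.001, 0.715]
force: [-0.4, 0.2, 0.6]
finger_gap: 0.701
```

Request:
{"fn": "step_arm", "kwargs": {"increments": [0,0,0,0,0.3,-1,0,0,0,0.2,-2,0,0,0,0.2,-3,0,0,0,0.2,-3,-1,0,0,0.2]}}

```text
t: 11.5
tcp_pos: [0.5661, 0.2753, 0.2016]
tool_rot: [0.002, 0.693, 0.005, 0.721]
force: [1.4, -1.7, 0.1]
finger_gap: 0.803
```

```bash
python3 -c "
from h import *
tocmd([.452,.113,.2],0)
# gauge axis direction estimate
m=camera_model('top')
c=px2w(m,376*.64,334*.64,.044);t=px2w(m,440*.64,329*.64,.044)
print(c,t,np.degrees(np.arctan2(t[1]-c[1],t[0]-c[0])))"
```

```text
units [-0.076 -2.698 -1.911] turn -17.954 | tcp [0.5661 0.2753 0.2016] jaw yaw 90.2 xaxis [ 0.04   0.01  -0.999] q6 -1.3 F [ 1.4 -1.7  0.1] gap 0.803 t 11.5
[0.46464707 0.03032885 0.044     ] [ 0.47708375 -0.08165624  0.044     ] -83.66289281365943
```

Request:
{"fn": "step_arm", "kwargs": {"increments": [0,-2.7,-1.9,16.7,0.2,0,-2.7,-1.9,16.7,0.2,0,-2.7,-1.9,16.7,0.2,0,-2.7,-1.9,16.7,0.2,0,-2.7,-1.9,16.7,0.2]}}

```text
t: 12.12
tcp_pos: [0.4524, 0.1119, 0.1963]
tool_rot: [0.332, 0.62, -0.314, 0.638]
force: [0.0, 0.2, -0.2]
finger_gap: 0.801
```

```bash
python3 -c "
from h import *
tocmd([.453,.10,.18],6.5)"
```

```text
units [ 0.269 -0.117  0.165] turn 5.843 | tcp [0.4524 0.1119 0.1963] jaw yaw 35.7 xaxis [ 0.035  0.011 -0.999] q6 -0.64 F [ 0.   0.2 -0.2] gap 0.801 t 12.12
```

Request:
{"fn": "step_arm", "kwargs": {"increments": [0.27,-0.12,0.17,5.85,0.2,0.27,-0.12,0.17,5.85,0.2,0.27,-0.12,0.17,5.85,0.2,0.27,-0.12,0.17,5.85,0.2,0.27,-0.12,0.17,5.85,0.2]}}

```text
t: 12.75
tcp_pos: [0.4531, 0.0996, 0.1803]
tool_rot: [0.482, 0.521, -0.459, 0.535]
force: [-0.2, -0.9, 0.5]
finger_gap: 0.803
```

```bash
python3 -c "
from h import *
tocmd([.453,.10,.18],6.5)
m=camera_model('wrist');im=snapshot('wrist')
print(-np.array(m['R']).T@m['t'], w2px(m,(.452,.113,.054))*1.5625)
cv2.imwrite('pics/w2.png',cv2.resize(im,(800,600)))
"
```

```text
units [ 0.005 -0.002 -0.006] turn 0.013 | tcp [0.4531 0.0996 0.1803] jaw yaw 6.6 xaxis [ 0.035  0.011 -0.999] q6 -0.16 F [-0.2 -0.9  0.5] gap 0.803 t 12.75
[0.4405948  0.17670441 0.32310083] [391.17197283 259.44245289]
```

View pics/w2.png

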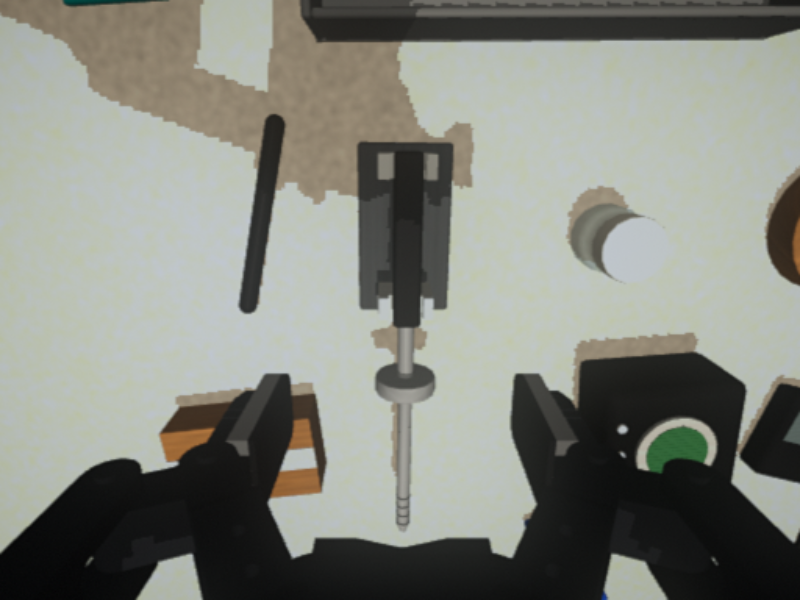

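```bash
python3 -c "
from h import *
m=camera_model('wrist')
a=px2w(m,408*.64,152*.64,.054);b=px2w(m,406*.64,322*.64,.054)
c=px2w(m,405*.64,385*.64,.044);t=px2w(m,403*.64,528*.64,.044)
w=px2w(m,676*.64,449*.64,.058)
print(a,b,(a+b)/2,np.linalg.norm(a-b),c,t,w)
d=t-(a+b)/2;d[2]=0;print(np.linalg.norm(d),np.degrees(np.arctan2(d[1],d[0])))
u=d/np.linalg.norm(d);g=t-u*.205+u*.012;print(g);tocmd([g[0],g[1],.1],np.degrees(np.arctan2(d[1],d[0]))+90);tocmd([g[0],g[1],.025],None)
"
```

```text
[0.45442766 0.17170487 0.054     ] [0.46467867 0.07665272 0.054     ] [0.45955317 0.1241788  0.054     ] 0.0956033180790511 [0.46996978 0.03063511 0.044     ] [ 0.48167418 -0.08013223  0.044     ] [0.64737726 0.00932275 0.058     ]
0.2055050776202117 -83.82058543271344
[0.46089924 0.11174638 0.044     ]
units [ 1.343  0.103 -0.176] turn 0.074 | tcp [0.4531 0.0997 0.1802] jaw yaw 6.5 xaxis [ 0.035  0.011 -0.999] q6 -0.16 F [-0.2  0.3  0.5] gap 0.799 t 12.8
units [ 2.592  0.058 -0.168] turn 0 | tcp [0.4531 0.0997 0.1802] jaw yaw 6.5 xaxis [ 0.035  0.011 -0.999] q6 -0.16 F [-0.2  0.3  0.5] gap 0.799 t 12.8
```

Request:
{"fn": "step_arm", "kwargs": {"increments": [0.5,0.09,-0.17,0.07,0.2,1.3,0.1,-0.18,0.07,0.2,2.0,0.08,-0.17,0.07,0.2,2.5,0.06,-0.17,0.07,0.2,2.58,0.06,-0.17,0.07,0.2]}}

```text
t: 13.42
tcp_pos: [0.4599, 0.1119, 0.0241]
tool_rot: [0.482, 0.521, -0.462, 0.532]
force: [0.0, 1.2, -0.4]
finger_gap: 0.804
```

Request:
{"fn": "step_arm", "kwargs": {"increments": [0,0,0,0,0.6,0,0,0,0,0.95,0,0,0,0,0.95,0,0,0,0,0.95,0,0,0,0,0.95], "grip_force": 40}}

```text
t: 14.05
tcp_pos: [0.4606, 0.1119, 0.0253]
tool_rot: [0.483, 0.52, -0.461, 0.533]
force: [-0.3, -0.9, 5.9]
finger_gap: 0.182
```

Request:
{"fn": "step_arm", "kwargs": {"increments": [-0.5,0,0,0,0.95,-1.3,0,0,0,0.95,-2,0,0,0,0.95,-2.5,0,0,0,0.95,-2.5,0,0,0,0.95]}}

```text
t: 14.68
tcp_pos: [0.4567, 0.1103, 0.1773]
tool_rot: [0.484, 0.519, -0.46, 0.534]
force: [0.3, 0.1, -3.7]
finger_gap: 0.181
```

```bash
python3 -c "
from h import *
tocmd([.6,-.1,.24],0)
im=snapshot('wrist');m=camera_model('wrist');s=cv2.resize(snapshot('scene')[120:280,120:420],(512,273));
print(-np.array(m['R']).T@m['t'],np.array(m['R']).round(3).tolist())
cv2.imwrite('pics/w3.png',np.vstack([im,s]))
"
```

```text
units [-0.988  2.033  3.738] turn 1.247 | tcp [0.4567 0.1103 0.1773] jaw yaw 6.2 xaxis [ 0.039  0.011 -0.999] q6 -0.13 F [ 0.3  0.1 -3.7] gap 0.181 t 14.68
[0.44345596 0.18740766 0.31865965] [[0.993, 0.11, 0.036], [0.094, -0.95, 0.298], [0.067, -0.293, -0.954]]
```

View pics/w3.png

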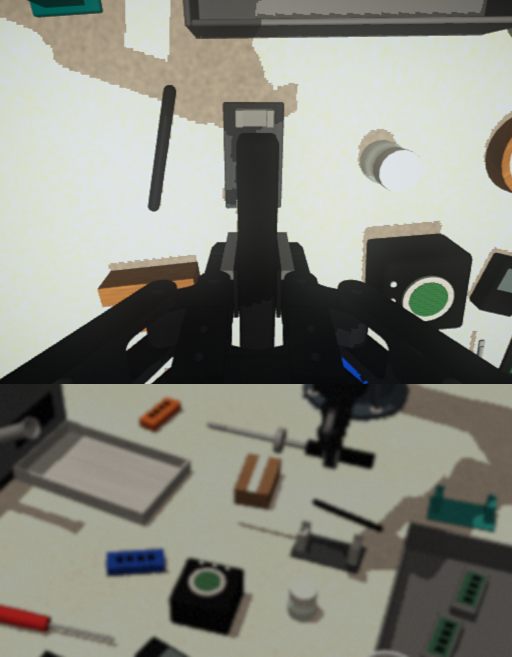

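```bash
python3 -c "
from h import *
from scipy.optimize import least_squares
s=cv2.imread('pics/scene0.png');t=cv2.imread('pics/top0.png')
a=cv2.resize(s[125:175,90:155],(780,600),interpolation=cv2.INTER_CUBIC)[:,:]
b=cv2.resize(t[140:175,365:430],None,fx=6,fy=6,interpolation=cv2.INTER_CUBIC)
a=cv2.resize(s[125:175,90:155],None,fx=6,fy=6,interpolation=cv2.INTER_CUBIC)
o=np.zeros((600,400,3),np.uint8);o[:300,:390]=a;o[310:520,:390]=b;cv2.imwrite('pics/c2.png',cv2.convertScaleAbs(o,alpha=1.6))
ms=camera_model('scene');T=camera_model('wrist')
tp=np.array(sense()['tcp_pos']);M=Rn.from_quat(sense()['tool_rot']).as_matrix();g=tp-M[:,0]*.019
for p in (-6,-3,0,3,6):
  y=np.radians(6.2-90);d=np.array([np.cos(y)*np.cos(np.radians(p)),np.sin(y)*np.cos(np.radians(p)),np.sin(np.radians(p))])
  print(p,[w2px(ms,g+d*L).round(1).tolist() for L in (-.062,.078,.193)])
print('obs rear 338.6,165.1 collar 283.5,152.2 tip 241.9,144.0')
"
```

```text
-6 [[340.1, 163.7], [284.7, 156.1], [242.3, 150.4]]
-3 [[340.0, 164.8], [284.7, 154.8], [242.0, 147.1]]
0 [[339.9, 165.8], [284.7, 153.5], [241.8, 143.9]]
3 [[339.7, 166.9], [284.8, 152.2], [241.9, 140.7]]
6 [[339.4, 167.9], [285.0, 150.9], [242.1, 137.5]]
obs rear 338.6,165.1 collar 283.5,152.2 tip 241.9,144.0
```

View pics/c2.png

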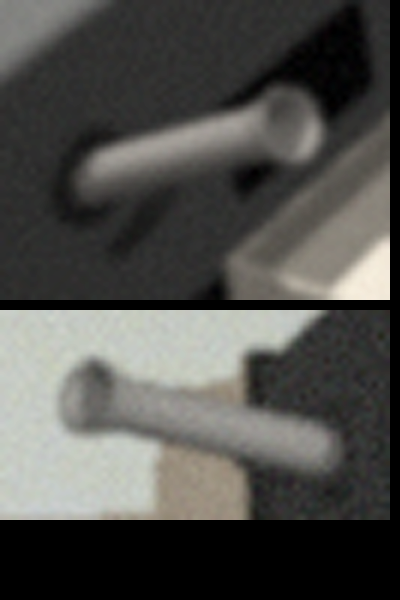

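```bash
python3 -c "
from h import *
from scipy.optimize import least_squares
S=camera_model('scene');T=camera_model('top')
def tri(ps,pt):
  f=lambda X:np.r_[w2px(S,X)-ps,w2px(T,X)-pt]
  r=least_squares(f,[.6,-.3,.19]);return r.x.round(4),r.fun.round(2)
print(tri((139,145),(379.2,153.7)));print(tri((104.5,153.7),(418.7,162.)))
print(px2w(S,139,145,.195),px2w(T,379.2,153.7,.195))
"
```

```text
(array([ 0.6012, -0.3124,  0.1967]), array([-0.6 , -0.16, -0.52,  0.29]))
(array([ 0.6038, -0.4348,  0.1282]), array([ 0.38,  0.12,  0.32, -0.2 ]))
[ 0.59924226 -0.31224651  0.195     ] [ 0.60248758 -0.31409647  0.195     ]
```

```bash
python3 -c "
from h import *
tocmd([.602,-.09,.171],-1.3)"
```

```text
units [0.108 2.073 3.585] turn 1.505 | tcp [0.4548 0.1103 0.1748] jaw yaw 6.2 xaxis [ 0.033  0.011 -0.999] q6 -0.13 F [ 0.3  0.1 -2.8] gap 0.181 t 14.78
```

Request:
{"fn": "step_arm", "kwargs": {"increments": [0.03,0.6,1.0,0.4,0.95,0.06,1.2,2.0,0.8,0.95,0.1,1.7,2.9,1.2,0.95,0.11,2.07,3.5,1.5,0.95,0.11,2.07,3.58,1.5,0.95]}}

```text
t: 15.4
tcp_pos: [0.6038, -0.0936, 0.1682]
tool_rot: [0.517, 0.488, -0.496, 0.499]
force: [-0.7, 1.0, -2.5]
finger_gap: 0.18
```

```bash
python3 -c "
from h import *
tocmd([.602,-.138,.171],-1.1)
s=snapshot('scene');t=snapshot('top')
print(Rn.from_quat(sense()['tool_rot']).as_matrix().round(4).tolist())
o=np.vstack([cv2.resize(s[110:185,90:240],None,fx=4,fy=4,interpolation=cv2.INTER_CUBIC),cv2.resize(t[120:195,270:420],None,fx=4,fy=4,interpolation=cv2.INTER_CUBIC)])
cv2.imwrite('pics/c3.png',cv2.convertScaleAbs(o,alpha=1.6))
"
```

```text
units [-0.055 -0.008  0.74 ] turn -0.082 | tcp [ 0.6038 -0.0936  0.1682] jaw yaw -1.5 xaxis [ 0.033  0.01  -0.999] q6 -0.33 F [-0.7  1.  -2.5] gap 0.18 t 15.4
[[0.0276, 0.9993, -0.0237], [0.013, -0.024, -0.9996], [-0.9995, 0.0273, -0.0136]]
```

View pics/c3.png

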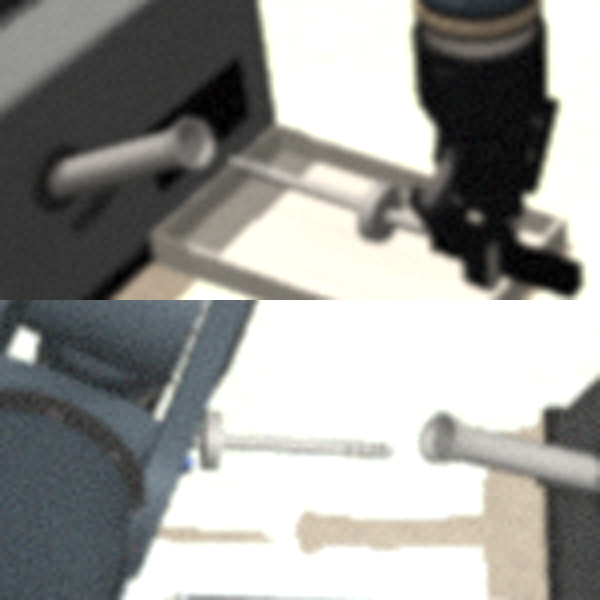

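```bash
cat >> h.py <<'E'
from scipy.optimize import least_squares
def tri(ps,pt):
  S=camera_model('scene');T=camera_model('top')
  f=lambda X:np.r_[w2px(S,X)-ps,w2px(T,X)-pt]
  r=least_squares(f,[.6,-.3,.19]);return r.x.round(4),r.fun.round(2)
E
python3 -c "
from h import *
print(tri((147,149.5),(367,157.25)))
print(tri((90+195/4-.5,110+142/4-.5),(270+436/4-.5,120+138/4-.5)))
"
```

```text
(array([ 0.5963, -0.288 ,  0.1862]), array([ 0.99,  0.25,  0.88, -0.48]))
(array([ 0.6014, -0.3123,  0.1963]), array([ 0.13,  0.03,  0.11, -0.06]))
```

Request:
{"fn": "step_arm", "kwargs": {"increments": [-0.08,0,0.1,0,0.95,-0.08,0,0.3,0,0.95,-0.08,0,0.5,0,0.95,-0.08,0,0.65,0,0.95,-0.08,0,0.7,0,0.95]}}

```text
t: 16.12
tcp_pos: [0.6, -0.1324, 0.1728]
tool_rot: [0.517, 0.49, -0.495, 0.498]
force: [3.1, 2.9, -2.0]
finger_gap: 0.18
```

```bash
python3 -c "
from h import *
s=sense();tip=np.array([.601,-.329,.185]) # nominal tip pivot on axis-ish
L=.193
for th in (6,12,18,24,30):
  a=np.radians(th);g=tip+L*np.array([0,np.cos(a),np.sin(a)]);print(th,end=' ');tocmd(g-[0,0,.019])
"
```

```text
6 units [-0.223  0.025  0.073] turn 0 | tcp [ 0.6    -0.1324  0.1728] jaw yaw -1.4 xaxis [ 0.03   0.013 -0.999] q6 -0.4 F [ 3.1  2.9 -2. ] gap 0.18 t 16.12
12 units [-0.557  0.036  0.122] turn 0 | tcp [ 0.6    -0.1324  0.1728] jaw yaw -1.4 xaxis [ 0.03   0.013 -0.999] q6 -0.4 F [ 3.1  2.9 -2. ] gap 0.18 t 16.12
18 units [-0.883  0.048  0.204] turn 0 | tcp [ 0.6    -0.1324  0.1728] jaw yaw -1.4 xaxis [ 0.03   0.013 -0.999] q6 -0.4 F [ 3.1  2.9 -2. ] gap 0.18 t 16.12
24 units [-1.198  0.06   0.32 ] turn 0 | tcp [ 0.6    -0.1324  0.1728] jaw yaw -1.4 xaxis [ 0.03   0.013 -0.999] q6 -0.4 F [ 3.1  2.9 -2. ] gap 0.18 t 16.12
30 units [-1.5    0.073  0.469] turn 0 | tcp [ 0.6    -0.1324  0.1728] jaw yaw -1.4 xaxis [ 0.03   0.013 -0.999] q6 -0.4 F [ 3.1  2.9 -2. ] gap 0.18 t 16.12
```

Request:
{"fn": "step_arm", "kwargs": {"increments": [-0.22,0.02,0.07,0,0.95,-0.4,0.03,0.1,0,0.95,-0.56,0.04,0.13,0,0.95,-0.72,0.04,0.17,0,0.95,-0.88,0.05,0.21,0,0.95], "grip_force": 25}}

```text
t: 16.75
tcp_pos: [0.6009, -0.146, 0.2261]
tool_rot: [0.517, 0.49, -0.495, 0.498]
force: [1.0, 3.0, -3.4]
finger_gap: 0.181
```

```bash
python3 -c "
from h import *
tip=np.array([.601,-.329,.185]);L=.193
for th in (18,24,30):
  a=np.radians(th);g=tip+L*np.array([0,np.cos(a),np.sin(a)]);print(th,end=' ');tocmd(g-[0,0,.019])
s=snapshot('scene');t=snapshot('top')
o=np.vstack([cv2.resize(s[100:175,90:240],None,fx=4,fy=4,interpolation=cv2.INTER_CUBIC),cv2.resize(t[120:195,270:420],None,fx=4,fy=4,interpolation=cv2.INTER_CUBIC)])
cv2.imwrite('pics/c4.png',cv2.convertScaleAbs(o,alpha=1.6))
"
```

```text
18 units [ 0.007  0.    -0.008] turn 0 | tcp [ 0.6009 -0.146   0.2261] jaw yaw -1.4 xaxis [ 0.03   0.013 -0.999] q6 -0.42 F [ 1.   3.  -3.4] gap 0.181 t 16.75
24 units [-0.308  0.013  0.108] turn 0 | tcp [ 0.6009 -0.146   0.2261] jaw yaw -1.4 xaxis [ 0.03   0.013 -0.999] q6 -0.42 F [ 1.   3.  -3.4] gap 0.181 t 16.75
30 units [-0.61   0.025  0.257] turn 0 | tcp [ 0.6009 -0.146   0.2261] jaw yaw -1.4 xaxis [ 0.03   0.013 -0.999] q6 -0.42 F [ 1.   3.  -3.4] gap 0.181 t 16.75
```

View pics/c4.png

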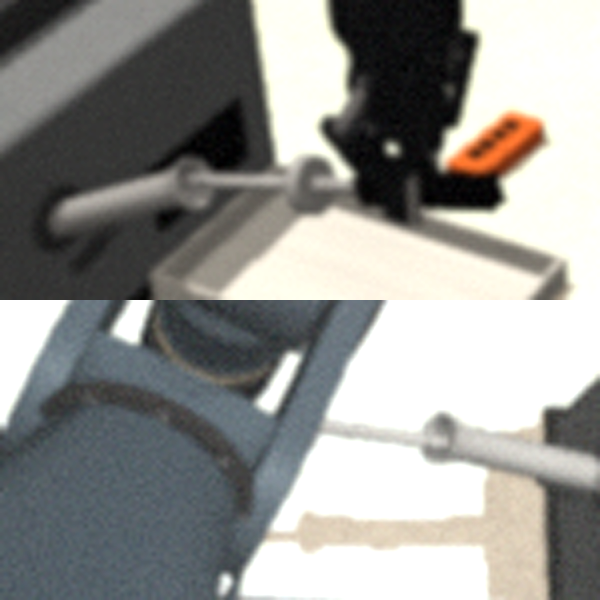

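Request:
{"fn": "step_arm", "kwargs": {"increments": [-0.16,0,0.05,0,0.95,-0.31,0.01,0.11,0,0.95,-0.46,0.01,0.18,0,0.95,-0.61,0.02,0.26,0,0.95,-0.61,0.02,0.26,0,0.95]}}

```text
t: 17.48
tcp_pos: [0.6016, -0.1637, 0.2643]
tool_rot: [0.517, 0.488, -0.495, 0.499]
force: [1.1, 1.6, -2.0]
finger_gap: 0.179
```

```bash
python3 -c "
from h import *
m=np.array([.601,-.313,.195]);a=np.array([0,.8660,.5])
for d in (.15,.12,.1,.083,.079): print(d,end=' ');tocmd(m+a*d-[0,0,.019])
"
```

```text
0.15 units [ 0.218 -0.009  0.326] turn 0 | tcp [ 0.6016 -0.1637  0.2643] jaw yaw -1.4 xaxis [ 0.034  0.01  -0.999] q6 -0.44 F [ 1.1  1.6 -2. ] gap 0.179 t 17.48
0.12 units [ 0.463 -0.006  0.761] turn 0 | tcp [ 0.6016 -0.1637  0.2643] jaw yaw -1.4 xaxis [ 0.034  0.01  -0.999] q6 -0.44 F [ 1.1  1.6 -2. ] gap 0.179 t 17.48
0.1 units [ 0.627 -0.005  1.052] turn 0 | tcp [ 0.6016 -0.1637  0.2643] jaw yaw -1.4 xaxis [ 0.034  0.01  -0.999] q6 -0.44 F [ 1.1  1.6 -2. ] gap 0.179 t 17.48
0.083 units [ 0.766 -0.003  1.298] turn 0 | tcp [ 0.6016 -0.1637  0.2643] jaw yaw -1.4 xaxis [ 0.034  0.01  -0.999] q6 -0.44 F [ 1.1  1.6 -2. ] gap 0.179 t 17.48
0.079 units [ 0.799 -0.003  1.356] turn 0 | tcp [ 0.6016 -0.1637  0.2643] jaw yaw -1.4 xaxis [ 0.034  0.01  -0.999] q6 -0.44 F [ 1.1  1.6 -2. ] gap 0.179 t 17.48
```

Request:
{"fn": "step_arm", "kwargs": {"increments": [0.1,0,0.16,0,0.95,0.22,-0.01,0.33,0,0.95,0.35,-0.01,0.55,0,0.95,0.46,-0.01,0.76,0,0.95,0.54,0,0.9,0,0.95], "grip_force": 40}}

```text
t: 18.1
tcp_pos: [0.6011, -0.2186, 0.2304]
tool_rot: [0.517, 0.488, -0.495, 0.499]
force: [1.3, 1.2, -3.1]
finger_gap: 0.182
```

```bash
python3 -c "
from h import *
m=np.array([.601,-.313,.195]);a=np.array([0,.8660,.5])
for d in (.1,.083,.079,.074): print(d,end=' ');tocmd(m+a*d-[0,0,.019])
"
```

```text
0.1 units [ 0.073 -0.001  0.131] turn 0 | tcp [ 0.6011 -0.2186  0.2304] jaw yaw -1.5 xaxis [ 0.033  0.01  -0.999] q6 -0.52 F [ 1.3  1.2 -3.1] gap 0.182 t 18.1
0.083 units [0.212 0.001 0.378] turn 0 | tcp [ 0.6011 -0.2186  0.2304] jaw yaw -1.5 xaxis [ 0.033  0.01  -0.999] q6 -0.52 F [ 1.3  1.2 -3.1] gap 0.182 t 18.1
0.079 units [0.244 0.001 0.436] turn 0 | tcp [ 0.6011 -0.2186  0.2304] jaw yaw -1.5 xaxis [ 0.033  0.01  -0.999] q6 -0.52 F [ 1.3  1.2 -3.1] gap 0.182 t 18.1
0.074 units [0.285 0.002 0.509] turn 0 | tcp [ 0.6011 -0.2186  0.2304] jaw yaw -1.5 xaxis [ 0.033  0.01  -0.999] q6 -0.52 F [ 1.3  1.2 -3.1] gap 0.182 t 18.1
```

Forces low and sliding freely. Push on to the collar stop, gently past nominal.

Request:
{"fn": "step_arm", "kwargs": {"increments": [0.07,0,0.13,0,0.95,0.14,0,0.25,0,0.95,0.21,0,0.38,0,0.95,0.24,0,0.43,0,0.95,0.24,0,0.43,0,0.95]}}

```text
t: 18.73
tcp_pos: [0.6012, -0.2402, 0.2182]
tool_rot: [0.519, 0.489, -0.494, 0.497]
force: [-1.1, 12.3, 9.8]
finger_gap: 0.177
```

```bash
python3 -c "
from h import *
m=np.array([.601,-.313,.195]);a=np.array([0,.8660,.5])
for d in (.083,.079,.074): print(d,end=' ');tocmd(m+a*d-[0,0,.019])
"
```

```text
0.083 units [ 0.012 -0.003  0.016] turn 0 | tcp [ 0.6012 -0.2402  0.2182] jaw yaw -1.5 xaxis [ 0.034  0.017 -0.999] q6 -0.56 F [-1.1 12.3  9.8] gap 0.177 t 18.73
0.079 units [ 0.044 -0.002  0.074] turn 0 | tcp [ 0.6012 -0.2402  0.2182] jaw yaw -1.5 xaxis [ 0.034  0.017 -0.999] q6 -0.56 F [-1.1 12.3  9.8] gap 0.177 t 18.73
0.074 units [ 0.085 -0.002  0.147] turn 0 | tcp [ 0.6012 -0.2402  0.2182] jaw yaw -1.5 xaxis [ 0.034  0.017 -0.999] q6 -0.56 F [-1.1 12.3  9.8] gap 0.177 t 18.73
```

Request:
{"fn": "step_arm", "kwargs": {"increments": [0.04,0,0.07,0,0.95,0.05,0,0.08,0,0.95,0.05,0,0.08,0,0.95,0.05,0,0.08,0,0.95,0.05,0,0.08,0,0.95]}}

```text
t: 19.35
tcp_pos: [0.6013, -0.2403, 0.2185]
tool_rot: [0.521, 0.491, -0.492, 0.496]
force: [-1.3, 14.1, 12.5]
finger_gap: 0.18
```

```bash
python3 -c "
from h import *
m=np.array([.601,-.313,.195]);a=np.array([0,.8660,.5])
s=snapshot('scene')
cv2.imwrite('pics/c5.png',cv2.convertScaleAbs(cv2.resize(s[100:175,90:200],None,fx=6,fy=6,interpolation=cv2.INTER_CUBIC),alpha=1.6))
for d in (.083,.14,.2,.23): print(d,end=' ');tocmd(m+a*d-[0,0,.019])
"
```

```text
0.083 units [ 0.015 -0.004  0.014] turn 0 | tcp [ 0.6012 -0.2403  0.2184] jaw yaw -1.5 xaxis [ 0.034  0.024 -0.999] q6 -0.56 F [-1.8 14.  14.2] gap 0.181 t 19.4
0.14 units [-0.44  -0.009 -0.82 ] turn 0 | tcp [ 0.6012 -0.2403  0.2184] jaw yaw -1.5 xaxis [ 0.034  0.024 -0.999] q6 -0.56 F [-1.8 14.  14.2] gap 0.181 t 19.4
0.2 units [-0.918 -0.014 -1.698] turn 0 | tcp [ 0.6012 -0.2403  0.2184] jaw yaw -1.5 xaxis [ 0.034  0.024 -0.999] q6 -0.56 F [-1.8 14.  14.2] gap 0.181 t 19.4
0.23 units [-1.158 -0.017 -2.137] turn 0 | tcp [ 0.6012 -0.2403  0.2184] jaw yaw -1.5 xaxis [ 0.034  0.024 -0.999] q6 -0.56 F [-1.8 14.  14.2] gap 0.181 t 19.4
```

View pics/c5.png

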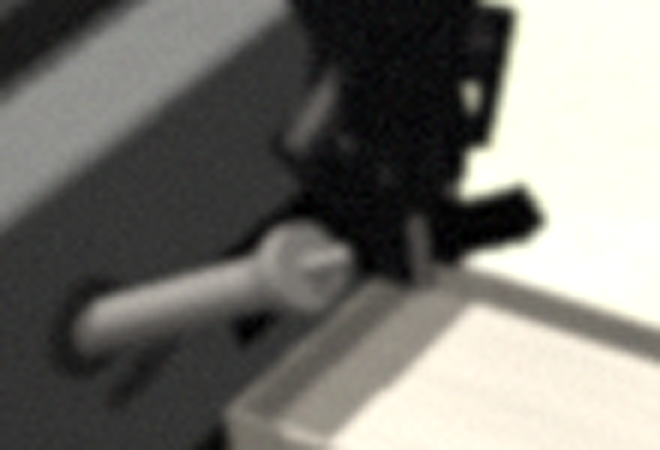

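Request:
{"fn": "step_arm", "kwargs": {"increments": [-0.18,0,-0.34,0,0.95,-0.44,0,-0.82,0,0.95,-0.7,-0.01,-1.28,0,0.95,-0.95,-0.01,-1.75,0,0.95,-1.16,-0.02,-2.14,0,0.95]}}

```text
t: 20.02
tcp_pos: [0.6007, -0.1126, 0.2923]
tool_rot: [0.521, 0.491, -0.492, 0.496]
force: [0.7, 0.3, -2.3]
finger_gap: 0.177
```

Request:
{"fn": "step_arm", "kwargs": {"increments": [-0.1,0,-0.2,0,0.95,-0.2,0,-0.4,0,0.95,-0.3,0,-0.6,0,0.95,-0.3,0,-0.6,0,0.95,-0.3,0,-0.6,0,0.95]}}

```text
t: 20.65
tcp_pos: [0.6008, -0.0775, 0.3107]
tool_rot: [0.52, 0.491, -0.492, 0.496]
force: [-0.6, 0.5, -1.3]
finger_gap: 0.181
```

```bash
python3 -c "
from h import *
tocmd([.6,.05,.25],0)
s=sense();M=Rn.from_quat(s['tool_rot']).as_matrix();print(M.round(4).tolist())
# predicted rod (30deg down)
"
```

```text
units [ 1.057 -0.103 -2.099] turn -0.296 | tcp [ 0.6008 -0.0775  0.3107] jaw yaw -1.5 xaxis [ 0.034  0.022 -0.999] q6 -0.31 F [-0.6  0.5 -1.3] gap 0.181 t 20.65
[[0.0343, 0.9991, -0.025], [0.0224, -0.0258, -0.9994], [-0.9992, 0.0337, -0.0232]]
```

```bash
python3 -c "
from h import *
tocmd([.52,.372,.25],0)
"
```

```text
units [ 1.132 -1.573 -7.429] turn -0.296 | tcp [ 0.6008 -0.0775  0.3107] jaw yaw -1.5 xaxis [ 0.034  0.022 -0.999] q6 -0.31 F [-0.6  0.5 -1.3] gap 0.181 t 20.65
```

Request:
{"fn": "step_arm", "kwargs": {"increments": [0.1,-0.15,-0.7,0,0.95,0.25,-0.35,-1.6,0,0.95,0.4,-0.55,-2.5,0,0.95,0.5,-0.7,-3.4,0,0.95,0.6,-0.8,-3.8,0,0.95]}}

```text
t: 21.28
tcp_pos: [0.5591, 0.1546, 0.2778]
tool_rot: [0.52, 0.491, -0.492, 0.496]
force: [0.4, -1.3, -1.7]
finger_gap: 0.181
```

```bash
python3 -c "
from h import *
tocmd([.52,.372,.20],0)
"
```

```text
units [ 1.356 -0.781 -3.575] turn -0.275 | tcp [0.5591 0.1546 0.2778] jaw yaw -1.4 xaxis [ 0.033  0.023 -0.999] q6 0.08 F [ 0.4 -1.3 -1.7] gap 0.181 t 21.27
```

Request:
{"fn": "step_arm", "kwargs": {"increments": [0.2,-0.2,-0.8,0,0.95,0.5,-0.4,-1.7,0,0.95,0.9,-0.6,-2.6,0,0.95,1.2,-0.75,-3.3,0,0.95,1.35,-0.78,-3.57,0,0.95]}}

```text
t: 21.9
tcp_pos: [0.5189, 0.3732, 0.1985]
tool_rot: [0.519, 0.492, -0.492, 0.497]
force: [0.1, -0.6, -2.1]
finger_gap: 0.183
```

```bash
python3 -c "
from h import *
tocmd([.52,.372,.135],0)
tocmd([.52,.372,.046],0)
s=snapshot('scene');t=snapshot('top')
o=np.vstack([cv2.resize(s[130:250,300:460],None,fx=3,fy=2.5,interpolation=cv2.INTER_CUBIC),cv2.resize(t[100:220,80:240],None,fx=3,fy=2.5,interpolation=cv2.INTER_CUBIC)])
cv2.imwrite('pics/c6.png',cv2.convertScaleAbs(o,alpha=1.6))
"
```

```text
units [ 1.058 -0.014  0.044] turn -0.249 | tcp [0.5189 0.3732 0.1985] jaw yaw -1.2 xaxis [ 0.031  0.022 -0.999] q6 0.46 F [ 0.1 -0.6 -2.1] gap 0.183 t 21.9
units [ 2.54  -0.06   0.077] turn -0.249 | tcp [0.5189 0.3732 0.1985] jaw yaw -1.2 xaxis [ 0.031  0.022 -0.999] q6 0.46 F [ 0.1 -0.6 -2.1] gap 0.183 t 21.9
```

View pics/c6.png

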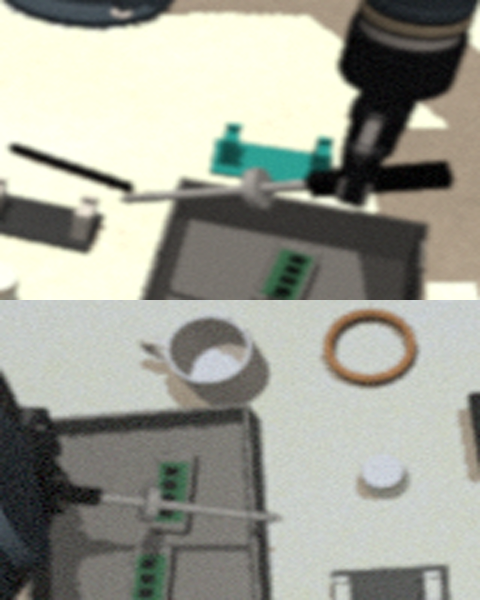

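Request:
{"fn": "step_arm", "kwargs": {"increments": [0.4,-0.01,0.02,0,0.95,0.8,-0.02,0.03,0,0.95,1.1,-0.02,0.04,0,0.95,1.35,-0.03,0.05,0,0.95,1.6,-0.03,0.05,0,0.95], "grip_force": 25}}

```text
t: 22.62
tcp_pos: [0.522, 0.3712, 0.1031]
tool_rot: [0.519, 0.492, -0.491, 0.497]
force: [-0.4, -0.0, 1.9]
finger_gap: 0.182
```

```bash
python3 -c "
from h import *
tocmd([.52,.372,.046],0)
"
```

```text
units [ 0.951 -0.066  0.009] turn -0.258 | tcp [0.522  0.3712 0.1031] jaw yaw -1.3 xaxis [ 0.034  0.022 -0.999] q6 0.46 F [-0.4 -0.   1.9] gap 0.182 t 22.62
```

Request:
{"fn": "step_arm", "kwargs": {"increments": [0.25,0,0,0,0.95,0.5,-0.02,0,0,0.95,0.75,-0.03,0,0,0.95,0.94,-0.04,0,0,0.95,0.95,-0.04,0,0,0.95]}}

```text
t: 23.25
tcp_pos: [0.521, 0.3722, 0.0448]
tool_rot: [0.519, 0.492, -0.492, 0.497]
force: [1.9, 0.1, -0.5]
finger_gap: 0.177
```

```bash
python3 -c "
from h import *
tocmd([.52,.372,.0455],0)
cv2.imwrite('pics/s7.png',snapshot('scene'))
"
```

```text
units [-0.012 -0.016  0.004] turn -0.254 | tcp [0.521  0.3722 0.0448] jaw yaw -1.3 xaxis [ 0.032  0.021 -0.999] q6 0.46 F [ 1.9  0.1 -0.5] gap 0.177 t 23.25
```

Request:
{"fn": "step_arm", "kwargs": {"increments": [-0.2,0,0,0,0.95,-0.6,0,0,0,0.95,-1.1,0.03,-0.03,0,0.95,-1.3,0.04,-0.03,0,0.95,-1.3,0.04,-0.03,0,0.95], "grip_force": 40}}

```text
t: 23.92
tcp_pos: [0.5212, 0.3724, 0.1245]
tool_rot: [0.52, 0.491, -0.491, 0.497]
force: [0.1, 0.6, -3.3]
finger_gap: 0.177
```

```bash
python3 -c "
from h import *
def blob(f,x0,y0,r=16):
  im=cv2.imread(f).astype(int);c=im[y0-r:y0+r,x0-r:x0+r]
  k=((c[...,1]-c[...,2]>14)&(c[...,1]-c[...,0]>8));ys,xs=np.nonzero(k);return xs.mean()+x0-r,ys.mean()+y0-r,k.sum()
a=blob('pics/scene0.png',241,236);b=blob('pics/top0.png',253,150);print(a,b)
print(tri(a[:2],b[:2]));print(px2w(camera_model('scene'),*a[:2],.058),px2w(camera_model('top'),*b[:2],.058))
tocmd([.652,.198,.1],0)
print(Rn.from_quat(sense()['tool_rot']).as_matrix()[:,2])
"
```

```text
(np.float64(240.90151515151513), np.float64(235.0151515151515), np.int64(132)) (np.float64(252.94202898550725), np.float64(148.7463768115942), np.int64(138))
(array([0.6464, 0.0032, 0.0585]), array([-0.16, -0.02, -0.17,  0.07]))
[0.64587782 0.00337313 0.058     ] [0.64676441 0.00274448 0.058     ]
units [0.417 2.231 2.866] turn -0.262 | tcp [0.5212 0.3724 0.1245] jaw yaw -1.3 xaxis [ 0.034  0.022 -0.999] q6 0.46 F [ 0.1  0.6 -3.3] gap 0.177 t 23.93
[-0.02210914 -0.99949105 -0.02299635]
```

Request:
{"fn": "step_arm", "kwargs": {"increments": [0,0.6,0.7,0,0.95,-0.05,1.2,1.5,0,0.95,-0.05,1.8,2.3,0,0.95,0,2.15,2.75,0,0.95,0,2.18,2.8,0,0.95]}}

```text
t: 24.55
tcp_pos: [0.6488, 0.1985, 0.123]
tool_rot: [0.52, 0.491, -0.493, 0.496]
force: [-0.3, 0.4, -2.5]
finger_gap: 0.186
```

```bash
python3 -c "
from h import *
tocmd([.6513,.1964,.095],0)
s=snapshot('scene');t=snapshot('top')
S=camera_model('scene');T=camera_model('top')
q=sense();M=Rn.from_quat(q['tool_rot']).as_matrix();g=np.array(q['tcp_pos'])-M[:,0]*.019
for p in (-5,0,5):
  d=np.array([-.0221,-.9997,0])*np.cos(np.radians(p))+[0,0,np.sin(np.radians(p))]
  print(p,[[w2px(c,g+d*L).round(1).tolist() for L in (-.062,.078,.193)] for c in (S,T)])
o=np.vstack([cv2.resize(s[180:270,200:360],None,fx=5,fy=3.3,interpolation=cv2.INTER_CUBIC),cv2.resize(t[110:200,120:280],None,fx=5,fy=3.3,interpolation=cv2.INTER_CUBIC)])
o=o[:600];cv2.imwrite('pics/c7.png',cv2.convertScaleAbs(o,alpha=1.6));print(o.shape)
"
```

```text
units [0.467 0.028 0.044] turn -0.31 | tcp [0.6488 0.1985 0.123 ] jaw yaw -1.6 xaxis [ 0.032  0.021 -0.999] q6 0.14 F [-0.3  0.4 -2.5] gap 0.186 t 24.55
-5 [[[347.1, 246.4], [287.6, 228.3], [243.1, 214.8]], [[152.9, 135.3], [206.8, 139.5], [250.4, 142.9]]]
0 [[[346.9, 248.2], [287.6, 226.2], [242.8, 209.5]], [[153.3, 136.0], [206.6, 138.7], [250.5, 141.0]]]
5 [[[346.5, 249.8], [287.9, 224.1], [243.0, 204.4]], [[153.8, 136.6], [206.2, 137.9], [250.1, 139.0]]]
(594, 800, 3)
```

View pics/c7.png

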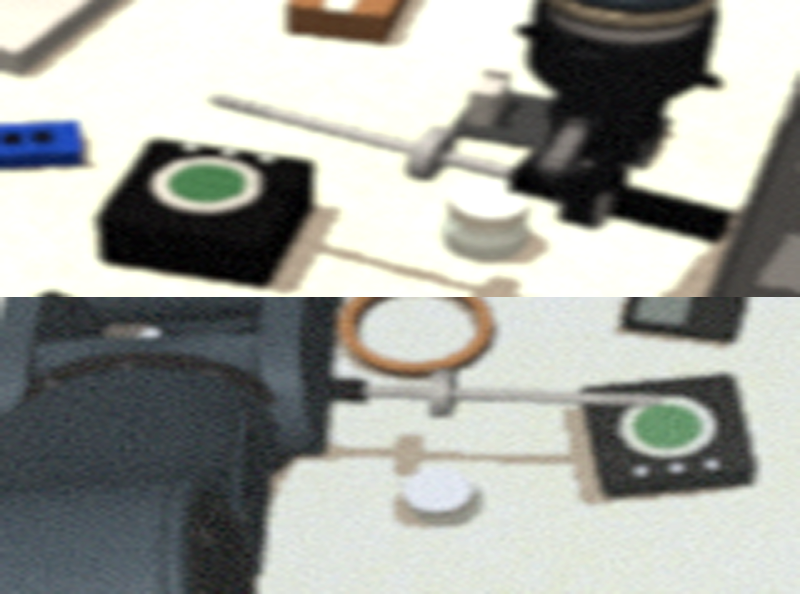

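```bash
python3 -c "
from h import *
print(tri((242.1,209.7),(252.5,141.2)));tocmd([.6513,.1994,.095],0)
"
```

```text
(array([0.6417, 0.004 , 0.1402]), array([-0.57, -0.07, -0.59,  0.24]))
units [0.474 0.058 0.035] turn -0.279 | tcp [0.647  0.2009 0.1234] jaw yaw -1.4 xaxis [ 0.03   0.022 -0.999] q6 0.14 F [-0.5  0.4 -2.4] gap 0.177 t 24.65
```

Request:
{"fn": "step_arm", "kwargs": {"increments": [0.15,0.03,0.01,0,0.95,0.3,0.05,0.03,0,0.95,0.42,0.06,0.03,0,0.95,0.47,0.06,0.03,0,0.95,0.47,0.06,0.03,0,0.95]}}

```text
t: 25.28
tcp_pos: [0.6512, 0.1998, 0.0949]
tool_rot: [0.519, 0.492, -0.493, 0.496]
force: [-0.0, 1.1, -1.6]
finger_gap: 0.18
```

Request:
{"fn": "step_arm", "kwargs": {"increments": [0,0,0,0,0.95,0,0,0,0,0.95,0,0,0,0,0.95,0,0,0,0,0.95,0,0,0,0,0.95]}}

```text
t: 25.9
tcp_pos: [0.6512, 0.1998, 0.095]
tool_rot: [0.519, 0.492, -0.493, 0.496]
force: [-0.1, 0.4, -2.6]
finger_gap: 0.18
```

```bash
python3 -c "
from h import *
tocmd([.651,.1995,.095],0)
s=snapshot('scene');t=snapshot('top')
cv2.imwrite('pics/s8.png',s);cv2.imwrite('pics/t8.png',t)
q=sense();M=Rn.from_quat(q['tool_rot']).as_matrix();g=np.array(q['tcp_pos'])-M[:,0]*.019
print(g+.196*np.array([M[0,2],M[1,2],0]),np.abs(q['qd']).max())
S=camera_model('scene');T=camera_model('top')
# numeric tip check: last bright/grey rod columns around predicted tip
for n,c,im in (('s',S,s),('t',T,t)):
  p=w2px(c,g+.196*np.array([M[0,2],M[1,2],0]));x,y=np.round(p).astype(int);print(n,p.round(1));print(im[y-5:y+6,x-8:x+8].mean(2).astype(int))
b=cv2.cvtColor(t,cv2.COLOR_BGR2HSV)[140:250,85:175];k=(b[...,0]>40)&(b[...,0]<90)&(b[...,1]>60)
n,l,st,ce=cv2.connectedComponentsWithStats(k.astype(np.uint8))
for i in range(1,n):
  if st[i,4]>30: print('pack',st[i,4],px2w(T,ce[i][0]+85,ce[i][1]+140,.025).round(3))
"
```

```text
units [-0.    -0.003  0.006] turn -0.276 | tcp [0.6512 0.1998 0.095 ] jaw yaw -1.4 xaxis [ 0.03   0.022 -0.999] q6 0.14 F [-0.1  0.4 -2.6] gap 0.18 t 25.9
[0.64604009 0.00353374 0.11390973] 0.00098944110649073
s [240.6 218.7]
[[168 170 170 171 170 170 168 170 169 170 171 170 169 170 169 172]
 [170 170 170 170 172 168 170 170 169 169 169 169 170 168 170 170]
 [170 169 172 169 170 169 168 170 169 170 170 170 169 171 170 168]
 [170 169 172 171 170 170 170 170 167 165 161 160 159 165 169 170]
 [170 169 170 170 168 170 170 166 156 149 143 138 142 151 159 164]
 [170 170 171 169 169 171 168 161 144 127 118 113 119 130 136 147]
 [166 169 170 169 169 172 169 164 146 122 100  96 103 109 116 127]
 [143 151 156 160 167 168 170 167 156 136 117 100  96  92 103 114]
 [ 88  98 113 128 145 154 155 157 159 155 145 129 113  96  97  99]
 [ 33  42  57  85 117 127 120 122 130 139 143 139 133 122 118 112]
 [ 11  14  28  61 103 113  90  73  77  87  99 114 128 128 126 123]]
t [252.3 142.9]
[[ 25  35  37  35  36  37  32  32  32  31  36  36  32  31  35  35]
 [ 29  31  34  33  37  37  39  53  58  55  57  51  51  42  38  39]
 [ 44  40  40  44  47  57  75  90  98 101 100  95  89  73  52  42]
 [ 74  75  75  74  77  79 100 120 125 125 127 126 127 116  92  64]
 [ 99  99  98  99 101  98 105 117 116 113 110 115 130 131 123 100]
 [ 95 102 100 101 103  99 104 102  95  82  84  90 101 119 128 124]
 [ 72  96 104 101  90  83  85  85  78  72  71  77  79  96 114 128]
 [ 74 107 125 109  86  74  73  74  74  75  72  77  74  78  93 117]
 [ 85 122 122  95  77  72  71  72  78  74  74  75  72  76  81 101]
 [ 98 127 122  91  75  74  76  75  79  75  78  75  77  74  75  90]
 [ 94 115 107  83  73  77  72  74  76  77  76  75  75  78  76  86]]
```

```bash
python3 -c "
from h import *
S=camera_model('scene')
for f in ('pics/s7.png','pics/s8.png'):
  b=cv2.imread(f).astype(int)[200:320,340:450];k=(b[...,1]-b[...,2]>8)&(b[...,1]-b[...,0]>3)
  n,l,st,ce=cv2.connectedComponentsWithStats(k.astype(np.uint8))
  print(f,[(int(st[i,4]),px2w(S,ce[i][0]+340,ce[i][1]+200,.025).round(3).tolist()) for i in range(1,n) if st[i,4]>25])
sign_off()
"
```

```text
pics/s7.png [(74, [0.322, 0.293, 0.025]), (86, [0.444, 0.337, 0.025]), (264, [0.565, 0.331, 0.025])]
pics/s8.png [(129, [0.316, 0.311, 0.025]), (179, [0.459, 0.343, 0.025]), (195, [0.566, 0.33, 0.025])]
the job is handed in; nothing more can be done
```

I handed the job in at about 26 s of the 72 s allowed, with every step carried out. The station gives no verdict, so what follows is from my own checks.

- **Packs:** I moved both from the catch tray into the tote. The last scene picture puts them at about (0.46, 0.34) and (0.57, 0.33), well inside the walls and where I let them go.
- **Tube:** The tool can only point straight down, so I let the tube's flare pivot the level rod 30° in the grip. I then pushed it in until the stop. The grip was about 84 mm from the mouth where 83 mm was expected, with roughly 19 N of push, and a picture showed the collar on the rim.
- **Drawing out and levelling:** I pulled the rod out along the tube's axis. I levelled it by lowering it onto the tote's wall, which gave only a few newtons of contact.
- **Final hold:** The tip is at about (0.646, 0.004, 0.114), and I measured the window at (0.646, 0.003, 0.058). That puts it about 1 mm off centre and 56 mm above the glass. The rod is level to about a degree, gripped at 40 N and still.

**Checks that disagreed:**
- The rod slid about 3 mm forward in the grip, which I corrected for.
- The tool drifted about 2° off vertical along the way, which did no harm.
- My first colour search for the packs in the top view found nothing. A looser one in the scene view found both, plus a third green patch outside the tote, at about (0.32, 0.31), which I take to be the teal stand.

I saw no bystander contact, but I did not measure the bystanders' positions at the end.

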